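# Set out the tasting turntable

## Task

Get the tasting turntable ready: stand the squat round jar on the round dark inlay of the wooden turntable and the oblong enamelled tin on the oblong dark inlay, its long side along the inlay's. Both stand upright, set down and not dropped. The turntable spins freely, so put them down without turning it from where it now stands.

Things in the scene. Friction and masses are not known exactly. Their poses are not given: they have to be found in the camera images.
- jar_center (a point): Centre of the squat jam jar, half-way up (31 mm above its base). Upright cylinder 58 mm wide, 62 mm tall, dark amber glass, paper label, flat brass lid; about 0.2 kg. Starts upright on the table (z = 0) left or right of the turntable; z is up. The slim jar (40 mm wide, 76 mm tall) is another.
- tin_center (a point): Centre of the oblong tin, half-way up (28 mm above its base). Closed white enamelled box 84 mm long (its x), 44 mm wide (its y), 56 mm tall (z up); about 0.18 kg; the same either way round. Starts upright on the table left or right of the turntable, turned any way. The square tin (62 x 62 mm, 42 mm tall) is another.
- round_mark (a point): Centre of the flat round dark inlay (66 mm wide) on the turntable's upper face, z up; the jar's centre belongs 31 mm above it. The turntable is a light wood disc 280 mm across, upper face 40 mm above the table, on a very free bearing: 0.15 N sideways at an inlay turns it. The inlay's centre is 86 mm from its axis.
- oblong_mark (a point): Centre of the flat oblong dark inlay (92 x 52 mm), opposite the round one, 86 mm from the axis. x along its long side (across the radius), y along the radius, z up; the tin's centre belongs 28 mm above it. A white bowl (62 mm wide, 40 tall) and a blue pot (46 mm wide, 54 tall) stand loose on the turntable, a quarter turn from both inlays.
Not all that is in view belongs to the job. What is shaped like the part that bears jar_center but pink is not meant. Leave any blue look-alike of the part that bears tin_center alone.

How it is judged:
By the outcome, as a careful person would: the job done as asked, in the order asked, and still so for the second after the job is handed in, with the robot touching nothing.
It also fails if it takes over 72 s, if anything falls off the work surface, if the arm or the gripper's body presses on something with over 40 N, if the wrist force passes 120 N, or if a joint passes its speed limit or range.

## Robot

A 6-joint arm with a two-finger parallel gripper is mounted at the origin on the work surface. World frame = base frame: x ahead of the robot, y to its left, z up, the work surface at z = 0. Lengths are in m, angles in rad, forces in N, time in s.
With the tool pointing down it reaches from about 0.325 to 0.775 m from the base axis. Payload 5.5 kg.
Tool frame: the origin (TCP) lies between the finger pads; the fingertips stand tip_extent ahead of it and the grasp point (between the pads) lies 6 mm ahead of it (tip_extent is the distance from the TCP to the fingertips, in m); y points along the fingers, x is the direction in which the jaws open and shut, and the axes are right-handed (so a half turn about y gives the same grasp; the last joint's range is limited). The gripper opens to 85 mm and grips with 20 to 120 N. Pads are 22 mm wide; open, the fingers measure 114 mm over their backs; the gripper's body (76 mm by 85 mm) begins 54 mm behind the grasp point. The pads swing forward as they close: fully open they stand 13 mm farther back than shut.
Start: joints at [-1.178, 0.091, 1.231, -0, 1.82, -0.057], TCP at [0.261, -0.54, 0.256] pointing down, gripper open.
Joint ranges: [-2.87, 2.87], [-0.86, 2.18], [0.17, 2.46], [-1.51, 4.65], [0.06, 2.69], [-2.65, 2.65]. Speed limits (rad/s): [2.57, 2.57, 3.01, 3.14, 3.14, 3.14].

## Interface

Orientations are given as a 3x3 rotation matrix whose columns are the frame's x, y, z axes.
In Python, from workcell import sense, camera, close_job, silhouettes, mark_of, tip_extent gives the robot as it stands. The module is installed in compiled form; this text tells all that it offers.
- The arm moves only by the tool carry_out, never from a script. Its argument "moves" is text: rows parted by semicolons, each of 5 numbers parted by spaces: the shift along the tool's x, y, z in cm, then the turn about the tool's y in rad, then the finger opening in cm, from 0 to 8.54. A call has 1 to 8 rows; each row shifts and turns the commanded pose from where the row before left it, along the tool's axes as they then stand; what a row does not reach is not made up. A row lasts 1/12 s, in which the tool goes at most 41.7 mm and 7.16 degrees, less where a joint would pass 70% of its speed; a pose out of reach is approached as far as the arm can. A call is refused whole if a number of a shift passes 4.17 or a number of a turn 0.125, either way. A call with a gripper value outside its range is refused whole. The fingers move at their own pace and stop on an object; "grip_force" is the grip in N (left out, the last holds). Time passes only in rows, so rows that do not move let the fingers close. It gives the time, the measured TCP pose, the force and the opening at its end, in the units of the state.
- sense(): the state, without advancing time (a new reading comes with each control period).
- camera(name): name is "scene" or "top"; returns a dict with "pixels" (480x640x3 uint8, red, green, blue), "mtx" (3x3 intrinsics, pixels), "T" (4x4, takes a point from camera to world coordinates). Camera axes: x right, y down, z forward; pixel columns grow to the right and rows downward; lengths in m; the calibration is good to about 2 mm. A picture is of the moment at which its call begins. There is no depth.
- close_job(): hands the job in, once; it reports no verdict.
Trained networks look in a picture, given as the dict that the camera call returned (one of the last four; its "shot" number tells which), for a name from the list of things; names that differ only in an ending like _2 or _b are one class to them, and where a whole thing is asked for, a point or a joint stands for the part that bears it (a point fixed in the world has none). Each returns a list of dicts, best first, with "p" (0 to 1); they miss things now and then, are a little off and sometimes report something else, mostly with a low value. They report only what shows in the picture. A call takes as long as a camera call. They do not tell look-alikes from the thing itself.
- silhouettes(picture, name): "pixels" (480x640 bool, what is visible of it) and "extent" ([centre column, centre row, width, height] in pixels, round what is visible of it).
- mark_of(picture, name): "xy" ([column, row] in pixels: a listed point, or the origin of a listed thing).
The state is a dict: "time_s": time; "joint_pos": joint angles; "qvel": joint speeds; "tau": joint torques, N m; "ee_pos": TCP position; "tool_rot": TCP orientation; "contact_force": force on the tool from outside, world axes, zero at the start; "ft_torque": the same for the moment, N m; "opening": finger opening in m.
Only numpy, scipy, OpenCV 4.12 (cv2) and the standard library are available. Lean on these libraries where they do the work, as an engineer would, in place of code of your own. Each camera call takes 0.05 s, during which the arm holds its last target.

## Working session

There is one attempt and no reset: what is moved stays moved. The work goes in short steps, Python scripts to look and compute and a tool call to move; the robot and the scene stay as the last step left them, time stands still between calls to the robot, and variables do not carry over. Pictures are saved under pics/ and viewed, and the job is handed in when it is done.

Besides the shell and the picture viewer there is one more tool, called after ">>>" as name(argument=value, ...) on one line, values as JSON. carry_out: Moves the arm, as the interface text tells. Its arguments: {"type":"object","properties":{"moves":{"type":"string"},"grip_force":{"type":"number"}},"required":["moves"]}

```bash
mkdir -p pics; cat > h.py <<'E'
import numpy as np, cv2
from workcell import *
def save(c,n): cv2.imwrite('pics/'+n,cv2.cvtColor(c['pixels'],cv2.COLOR_RGB2BGR))
def ray(c,uv,z):
    K=c['mtx'];T=c['T'];d=T[:3,:3]@np.linalg.inv(K)@np.array([uv[0],uv[1],1.]);o=T[:3,3]
    return o+d*(z-o[2])/d[2]
def proj(c,p):
    T=np.linalg.inv(c['T']);q=c['mtx']@(T[:3,:3]@np.array(p)+T[:3,3]);return q[:2]/q[2]
E
python3 - <<'E'
from h import *
np.set_printoptions(precision=4,suppress=True)
Z=dict(jar_center=.031,tin_center=.028,round_mark=.04,oblong_mark=.04)
for n in ['top','scene']:
    c=camera(n);save(c,n+'0.png');print(n,c['T'][:3,3])
    for k in Z:
        for m in mark_of(c,k): print(k,m['p'],np.array(m['xy']),ray(c,m['xy'],Z[k]))
s=sense();print(s['time_s'],s['ee_pos'],s['tool_rot'],s['opening'],tip_extent)
E
```

```text
top [ 0.2908 -0.0703  1.3596]
jar_center 0.75 [435.4 173.1] [ 0.6812 -0.3756  0.031 ]
jar_center 0.67 [483.  211.7] [ 0.5743 -0.4944  0.031 ]
jar_center 0.59 [445.5 214.2] [ 0.5694 -0.3964  0.031 ]
tin_center 0.81 [405.1 327.5] [ 0.2776 -0.2794  0.028 ]
tin_center 0.8 [407.4 281.9] [ 0.3936 -0.2901  0.028 ]
round_mark 0.66 [326.8 206.3] [ 0.5942 -0.0857  0.04  ]
oblong_mark 0.82 [273.  250.9] [0.4783 0.056  0.04  ]
oblong_mark 0.64 [409.7 281.5] [ 0.3936 -0.294   0.04  ]
scene [ 1.0925 -0.6899  0.8032]
jar_center 0.78 [266.  393.7] [ 0.6786 -0.3815  0.031 ]
jar_center 0.72 [218.4 363.3] [ 0.5741 -0.3977  0.031 ]
jar_center 0.72 [168.  399.6] [ 0.5712 -0.499   0.031 ]
tin_center 0.95 [174.9 253. ] [ 0.2781 -0.2824  0.028 ]
tin_center 0.9 [206.2 279.8] [ 0.392  -0.2858  0.028 ]
round_mark 0.93 [345.2 270.3] [ 0.5858 -0.0803  0.04  ]
oblong_mark 0.56 [346.7 219.7] [0.479  0.0458 0.04  ]
oblong_mark 0.29 [217.5 361.5] [ 0.576  -0.3999  0.04  ]
0.5 [ 0.2609 -0.5403  0.2562] [[ 0.4348 -0.      0.9005]
 [-0.9005  0.0001  0.4348]
 [-0.0001 -1.      0.    ]] 0.08489018920309567 0.025
```

View images.

View pics/top0.png

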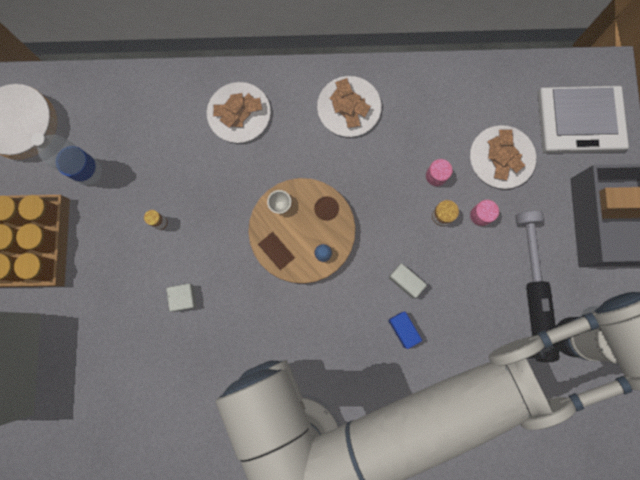

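View pics/scene0.png

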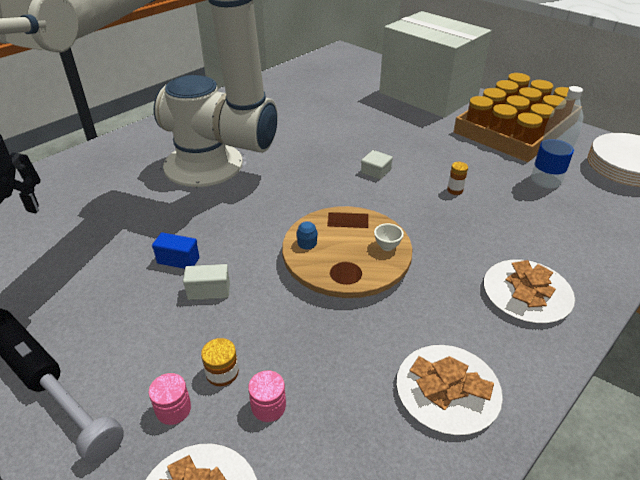

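```bash
cat >> h.py <<'E'
from scipy.optimize import minimize
np.set_printoptions(precision=4,suppress=True)
def pts(kind,x,y,yaw=0,z0=0):
    if kind=='jar':
        a=np.linspace(0,2*np.pi,40,endpoint=False);b=np.c_[.029*np.cos(a),.029*np.sin(a)];h=.062
    else:
        l,w,h={'tin':(.084,.044,.056)}[kind]
        b=np.array([[l,w],[l,-w],[-l,-w],[-l,w]])/2
        R=np.array([[np.cos(yaw),-np.sin(yaw)],[np.sin(yaw),np.cos(yaw)]]);b=b@R.T
    b=b+[x,y]
    return np.vstack([np.c_[b,0*b[:,0]+z0],np.c_[b,0*b[:,0]+z0+h]])
def render(c,P,S=4,roi=None):
    uv=np.array([proj(c,p) for p in P]);x0,y0,x1,y1=roi
    hull=cv2.convexHull(np.float32((uv-[x0,y0]+.5)*S))
    im=np.zeros(((y1-y0)*S,(x1-x0)*S),np.uint8)
    cv2.fillConvexPoly(im,np.int32(np.round(hull*16)),255,cv2.LINE_AA,4)
    return cv2.resize(im,(x1-x0,y1-y0),interpolation=cv2.INTER_AREA)/255.
def fit(kind,views,x,y,yaws=(0,),z0=0):
    # views: list of (cam,mask)
    best=None
    V=[]
    for c,m in views:
        r,q=np.where(m);roi=(max(q.min()-12,0),max(r.min()-12,0),q.max()+13,r.max()+13)
        V.append((c,m[roi[1]:roi[3],roi[0]:roi[2]].astype(float),roi))
    def f(p):
        return sum(np.sum((render(c,pts(kind,p[0],p[1],p[2]*10 if len(p)>2 else 0,z0),roi=roi)-m)**2) for c,m,roi in V)/sum(m.sum() for _,m,_ in V)
    for yw in yaws:
        s=[x,y]+([yw/10] if kind=='tin' else [])
        sim=np.array([s]+[np.array(s)+.01*np.eye(len(s))[i] for i in range(len(s))])
        r=minimize(f,s,method='Nelder-Mead',options=dict(initial_simplex=sim,xatol=1e-5,fatol=1e-5))
        if best is None or r.fun<best.fun: best=r
    p=best.x.copy()
    if kind=='tin': p[2]*=10
    return p,best.fun
def pick(c,k,uv):
    L=silhouettes(c,k)
    return min(L,key=lambda d:np.hypot(d['extent'][0]-uv[0],d['extent'][1]-uv[1]))
E
python3 - <<'E'
from h import *
jm=[];tm=[]
for n in ['top','scene']:
    c=camera(n)
    a=pick(c,'jar_center',proj(c,(.571,-.397,.031)));b=pick(c,'tin_center',proj(c,(.393,-.288,.028)))
    print(n,a['p'],a['extent'],b['p'],b['extent'])
    jm.append((c,a['pixels']));tm.append((c,b['pixels']))
    print(fit('jar',jm[-1:],.571,-.397),fit('tin',tm[-1:],.393,-.288,(0,.8,1.6,2.4)))
    # marks by colour
    g=c['pixels'].astype(int).sum(2)
    for k,p in (('round',(.59,-.083,.04)),('oblong',(.4785,.051,.04))):
        u,v=proj(c,p).astype(int);w=26
        sub=np.zeros(g.shape,np.uint8);R=c['pixels'].astype(int)
        sub[v-w:v+w,u-w:u+w]=(g[v-w:v+w,u-w:u+w]<210)&((R[...,0]>R[...,2]+5)[v-w:v+w,u-w:u+w])
        nn,lab,st,ce=cv2.connectedComponentsWithStats(sub)
        i=1+np.argmax(st[1:,4]);cc=(lab==i)
        q=np.argwhere(cc)[:,::-1];X=np.array([ray(c,t,.04)[:2] for t in q])
        # weight: world-space hull/minAreaRect
        r=cv2.minAreaRect(np.float32(X*1000));print(n,k,st[i],'centroid',X.mean(0),'rect',r)
    for k in ('round_mark','oblong_mark'): print(k,[(ray(c,m['xy'],.04)[:2],m['p']) for m in mark_of(c,k)])
print('both',fit('jar',jm,.571,-.397),fit('tin',tm,.393,-.288,(0,.8,1.6,2.4)))
E
```

```text
top 0.86 [446.2, 213.3, 26.3, 23.4] 0.85 [408.4, 282.4, 36.2, 32.7]
(array([ 0.5723, -0.3951]), np.float64(0.0273291868332453)) (array([ 0.3954, -0.289 ,  4.006 ]), np.float64(0.035153483770852915))
top round [315 197  23  23 376] centroid [ 0.5892 -0.0844] rect ((589.7100219726562, -84.78843688964844), (58.1483154296875, 58.25236892700195), 44.74469757080078)
top oblong [259 233  35  36 527] centroid [0.4797 0.0471] rect ((479.68914794921875, 48.20038604736328), (86.43353271484375, 46.2380485534668), 39.65829849243164)
round_mark [(array([ 0.5896, -0.0893]), 0.68), (array([ 0.3957, -0.2923]), 0.28)]
oblong_mark [(array([0.485 , 0.0466]), 0.91)]
scene 0.56 [218.0, 364.3, 40.4, 44.2] 0.62 [207.5, 280.7, 52.0, 34.8]
(array([ 0.5718, -0.393 ]), np.float64(0.033049649539021085)) (array([ 0.3961, -0.2871,  0.9013]), np.float64(0.0577915068960108))
scene round [330 262  32  22 550] centroid [ 0.5912 -0.0851] rect ((590.0853881835938, -84.12584686279297), (63.15645980834961, 60.85669708251953), 43.58852005004883)
scene oblong [328 213  40  15 537] centroid [0.4812 0.0471] rect ((480.2826232910156, 46.576805114746094), (89.24288940429688, 49.36505126953125), 39.327579498291016)
round_mark [(array([ 0.5913, -0.0874]), 0.61)]
oblong_mark [(array([0.4691, 0.0475]), 0.9)]
both (array([ 0.572 , -0.3937]), np.float64(0.037481155500334144)) (array([ 0.3958, -0.2877,  0.8829]), np.float64(0.057924479494236895))
```

```bash
cat >> h.py <<'E'
def plan(target,jaw_deg):
    s=sense();R=np.array(s['tool_rot']);p=np.array(s['ee_pos'])
    yaw=np.degrees(np.arctan2(R[1,0],R[0,0]))
    d=(jaw_deg-yaw+90)%180-90
    t=-np.radians(d)
    a=np.radians(yaw+d);R2=np.array([[np.cos(a),0,-np.sin(a)],[np.sin(a),0,np.cos(a)],[0,-1,0]])
    print('R ok',np.abs(R[:,1]-[0,0,-1]).max(),'zax',R[:,2],'now',p,'yaw',yaw,'open',s['opening'],'F',np.array(s['contact_force']),'t',s['time_s'])
    R2[:,2]=np.cross(R2[:,0],R2[:,1])
    print('turn rad',t,' then shift cm (rotated frame)',R2.T@(np.array(target)-p)*100,'| in current frame',R.T@(np.array(target)-p)*100)
E
python3 -c "
from h import *
plan((.572,-.3942,.18),-50.2)"
```

```text
R ok 5.570114422675449e-05 zax [ 0.9005  0.4348 -0.    ] now [ 0.2609 -0.5403  0.2563] yaw -64.22956255643554 open 0.0854285072927384 F [-0.0203 -0.264  -0.0189] t 1.0
turn rad -0.2448620592243129  then shift cm (rotated frame) [ 8.6875  7.6304 33.2588] | in current frame [ 0.3652  7.6299 34.3728]
```

>>> carry_out(moves="0 0 0 -0.122 8.54;0 0 0 -0.122 8.54;0.9 0 3.3 0 8.54;0.9 0 3.3 0 8.54;0.9 0 3.3 0 8.54;0.9 0 3.3 0 8.54;0.9 0 3.3 0 8.54;0.9 0 3.3 0 8.54", grip_force=30)

```text
time_s: 1.67
ee_pos: [0.449, -0.4544, 0.2563]
tool_rot: [[0.639, 0.0, 0.769], [-0.769, -0.0, 0.639], [0.0, -1.0, -0.0]]
contact_force: [0.1, 0.0, 0.3]
opening: 0.0857
```

```bash
python3 -c "
from h import *
plan((.572,-.3942,.18),-50.2)"
```

```text
R ok 0.00015282538101680991 zax [ 0.7689  0.6393 -0.    ] now [ 0.449  -0.4544  0.2563] yaw -50.25773748569324 open 0.08565949443122324 F [0.0923 0.0243 0.31  ] t 1.6667
turn rad -0.0010077092271701237  then shift cm (rotated frame) [ 3.2515  7.6339 13.3016] | in current frame [ 3.2367  7.6342 13.3051]
```

>>> carry_out(moves="0.8 1 3.3 0 8.54;0.8 1.6 3.3 0 8.54;0.8 1.6 3.3 0 8.54;0.8 1.6 3.3 0 8.54;0 1.6 0.1 0 8.54;0 0 0 0 8.54")

```text
time_s: 2.17
ee_pos: [0.5709, -0.3923, 0.1766]
tool_rot: [[0.642, -0.006, 0.767], [-0.767, 0.005, 0.642], [-0.008, -1.0, -0.002]]
contact_force: [-1.5, 0.5, -1.7]
opening: 0.0852
```

```bash
python3 -c "
from h import *
plan((.572,-.3942,.04),-50.2)
c=camera('scene');save(c,'s1.png');c=camera('top');save(c,'t1.png')"
```

```text
R ok 0.00616044035225598 zax [ 0.7667  0.642  -0.0016] now [ 0.5709 -0.3923  0.1766] yaw -50.0615252283274 open 0.08523870731287005 F [-1.5043  0.4849 -1.6597] t 2.1667
turn rad 0.0024168406966343387  then shift cm (rotated frame) [ 0.2117 13.6624 -0.0374] | in current frame [ 0.3168 13.6604 -0.0162]
```

View pics/s1.png

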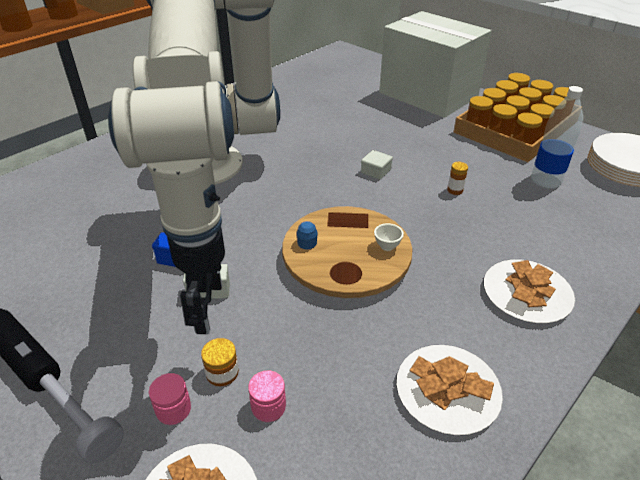

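Gripper hangs around (197,305), above and short of the amber jar at (220,362), as expected at z≈0.15. Next I descend.

>>> carry_out(moves="0 0 0 0 8.54;0.1 2 0 0 8.54;0 2.5 0 0 8.54;0 2.5 0 0 8.54;0 2.5 0 0 8.54;0 0 0 0 8.54;0 0 0 0 8.54")

```text
time_s: 2.85
ee_pos: [0.5698, -0.3962, 0.0874]
tool_rot: [[0.638, -0.001, 0.77], [-0.77, 0.001, 0.638], [-0.001, -1.0, -0.0]]
contact_force: [0.6, 0.1, 0.0]
opening: 0.0851
```

```bash
python3 -c "
from h import *
plan((.572,-.3942,.04),-50.2)
c=camera('scene');save(c,'s2.png');c=camera('top');save(c,'t2.png')
a=c['pixels'];cv2.imwrite('pics/z2.png',cv2.resize(cv2.cvtColor(a[150:300,350:550],cv2.COLOR_RGB2BGR),None,fx=4,fy=4))"
```

```text
R ok 0.0012055567046134398 zax [ 0.7698  0.6382 -0.0004] now [ 0.5698 -0.3962  0.0874] yaw -50.33868117249067 open 0.08507338968876565 F [0.6375 0.0569 0.0084] t 2.85
turn rad -0.0024204430704882645  then shift cm (rotated frame) [-0.0157  4.7437  0.2953] | in current frame [-0.01    4.7436  0.2973]
```

View pics/s2.png

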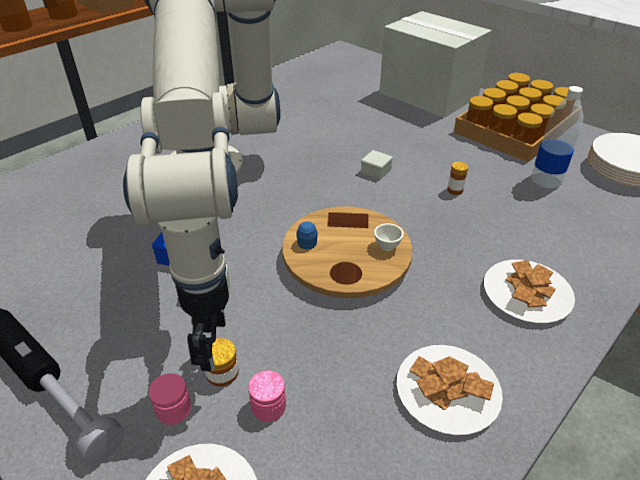

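Fingers straddle the jar (220,362) seen from the camera side, about 3 mm short along tool z. I'll correct that and descend.

>>> carry_out(moves="0 0 0.3 0 8.54;0 0 0 0 8.54;0 1.2 0 0 8.54;0 1.2 0 0 8.54;0 1.2 0 0 8.54;0 1.1 0 0 8.54;0 0 0 0 8.54")

```text
time_s: 3.53
ee_pos: [0.5715, -0.3922, 0.0349]
tool_rot: [[0.639, -0.006, 0.769], [-0.769, 0.004, 0.639], [-0.007, -1.0, -0.002]]
contact_force: [-1.0, 0.4, 0.6]
opening: 0.0854
```

```bash
python3 -c "
from h import *
plan((.572,-.3942,.04),-50.2)
c=camera('scene');save(c,'s3.png')
a=c['pixels'];cv2.imwrite('pics/z3.png',cv2.resize(cv2.cvtColor(a[280:430,130:330],cv2.COLOR_RGB2BGR),None,fx=4,fy=4))"
```

```text
R ok 0.005834518583327715 zax [ 0.7688  0.6395 -0.0017] now [ 0.5715 -0.3922  0.0349] yaw -50.246947617480835 open 0.0854320417998352 F [-0.9624  0.4398  0.6017] t 3.5333
turn rad -0.0008193905010074899  then shift cm (rotated frame) [ 0.185  -0.5057 -0.0832] | in current frame [ 0.1815 -0.5068 -0.0839]
```

View pics/z3.png

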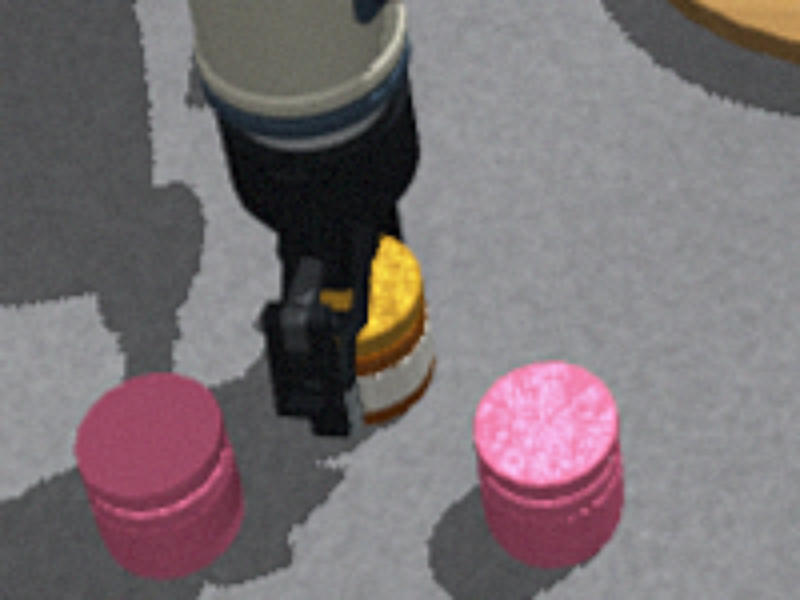

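The fingers straddle the amber jar, with its lid at zoomed (390,290), and clear both pink jars. I'll let the arm settle, then close.

>>> carry_out(moves="0 0 0 0 8.54;0 0 0 0 8.54;0 0 0 0 8.54;0 0 0 0 8.54")

```text
time_s: 3.92
ee_pos: [0.5737, -0.3939, 0.0413]
tool_rot: [[0.639, 0.001, 0.769], [-0.769, -0.001, 0.639], [0.002, -1.0, 0.0]]
contact_force: [0.4, 1.3, -0.7]
opening: 0.0855
```

```bash
python3 -c "
from h import *
plan((.572,-.3942,.04),-50.2)"
```

```text
R ok 0.001284208119965071 zax [0.7688 0.6395 0.0004] now [ 0.5737 -0.3939  0.0413] yaw -50.2487595471257 open 0.08550101963695386 F [ 0.4011  1.2839 -0.6712] t 3.9167
turn rad -0.0008510146391247688  then shift cm (rotated frame) [-0.0891  0.1332 -0.1462] | in current frame [-0.0892  0.133  -0.1463]
```

Oscillating slightly; close enough.

>>> carry_out(moves="-0.05 0 -0.1 0 8.54;0 0 0 0 6.8;0 0 0 0 6.0;0 0 0 0 5.2;0 0 0 0 5;0 0 0 0 5;0 0 0 0 5;0 0 0 0 5", grip_force=35)

```text
time_s: 4.58
ee_pos: [0.5723, -0.394, 0.0407]
tool_rot: [[0.639, 0.0, 0.769], [-0.769, -0.0, 0.639], [0.0, -1.0, 0.0]]
contact_force: [-1.3, 0.8, 2.4]
opening: 0.0575
```

```bash
python3 -c "
from h import *
plan((.59,-.0848,.15),-50.2)"
```

```text
R ok 0.0003766345734535605 zax [0.7688 0.6394 0.0001] now [ 0.5723 -0.394   0.0407] yaw -50.25051881368414 open 0.05747208454575192 F [-1.2552  0.7655  2.4112] t 4.5833
turn rad -0.0008817196329897305  then shift cm (rotated frame) [-22.6231 -10.9319  21.1509] | in current frame [-22.6365 -10.9405  21.132 ]
```

>>> carry_out(moves="0 -0.5 0 0 5;0 -1 0 0 5;0 -1.5 0 0 5;0 -2 0 0 5;0 -2 0 0 5;0 -2 0 0 5;0 -1.5 0 0 5;0 -0.5 0 0 5")

```text
time_s: 5.25
ee_pos: [0.5733, -0.3947, 0.1558]
tool_rot: [[0.639, 0.005, 0.769], [-0.769, -0.004, 0.639], [0.007, -1.0, 0.002]]
contact_force: [0.7, -0.5, -0.6]
opening: 0.0575
```

>>> carry_out(moves="-1 0 1 0 5;-2 0 1.8 0 5;-2.4 0 2.2 0 5;-2.4 0 2.2 0 5;-2.4 0 2.2 0 5;-2.4 0 2.2 0 5;-2.4 0 2.2 0 5;-2 0 2.2 0 5")

```text
time_s: 5.92
ee_pos: [0.5855, -0.1579, 0.1491]
tool_rot: [[0.64, -0.002, 0.768], [-0.768, 0.001, 0.64], [-0.002, -1.0, -0.001]]
contact_force: [0.8, 1.0, -1.3]
opening: 0.0573
```

```bash
python3 -c "
from h import *
plan((.59,-.0848,.15),-50.2)"
```

```text
R ok 0.0020520632726697295 zax [ 0.7684  0.64   -0.0007] now [ 0.5855 -0.1579  0.1491] yaw -50.20819105344311 open 0.05727854804838109 F [ 0.8422  1.0272 -1.2537] t 5.9167
turn rad -0.00014296085178914174  then shift cm (rotated frame) [-5.3233 -0.0942  5.0248] | in current frame [-5.3243 -0.0856  5.024 ]
```

>>> carry_out(moves="-1.6 0 1.5 0 5;-1.6 0 1.5 0 5;-1.2 0 1.2 0 5;-0.7 0 0.7 0 5;0 0 0 0 5;0 0 0 0 5;0 0 0 0 5;0 0 0 0 5")

```text
time_s: 6.58
ee_pos: [0.5914, -0.0914, 0.1501]
tool_rot: [[0.638, -0.0, 0.77], [-0.77, -0.0, 0.638], [-0.0, -1.0, -0.0]]
contact_force: [-0.1, -0.8, -2.3]
opening: 0.0572
```

```bash
python3 -c "
from h import *
plan((.59,-.0848,.0807),-50.2)
for n in ('top','scene'):
  c=camera(n);save(c,n+'4.png')
  L=silhouettes(c,'jar_center')
  for d in L: print(n,d['p'],d['extent'])
  print(proj(c,(.59,-.0848,.1413)))
plan((.59,-.0848,.0807),-50.2)
"
```

```text
R ok 0.0003823004261168384 zax [ 0.7697  0.6384 -0.0005] now [ 0.5914 -0.0914  0.1501] yaw -50.32486978175326 open 0.057212526061041914 F [-0.0615 -0.7823 -2.2722] t 6.5833
turn rad -0.002179388827841152  then shift cm (rotated frame) [-0.5952  6.9355  0.316 ] | in current frame [-0.5957  6.9354  0.318 ]
top 0.96 [438.1, 173.1, 28.9, 25.4]
top 0.88 [485.4, 213.3, 24.7, 26.6]
top 0.66 [333.7, 207.4, 15.4, 5.2]
[326.7794 198.6155]
scene 0.89 [171.1, 398.1, 44.1, 52.3]
scene 0.77 [343.8, 239.6, 30.7, 37.5]
scene 0.71 [266.4, 396.6, 36.9, 51.4]
[346.931  234.1977]
R ok 8.651562095416436e-05 zax [ 0.7695  0.6386 -0.0001] now [ 0.5915 -0.0911  0.1502] yaw -50.312293682846835 open 0.05702032945539827 F [-0.5476  0.1838 -1.1708] t 6.7833
turn rad -0.0019598944948673843  then shift cm (rotated frame) [-0.5817  6.953   0.287 ] | in current frame [-0.5825  6.9529  0.2865]
```

View pics/scene4.png

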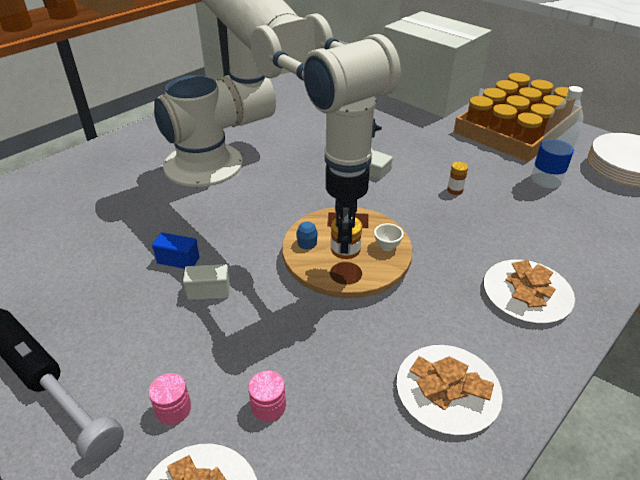

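View pics/top4.png

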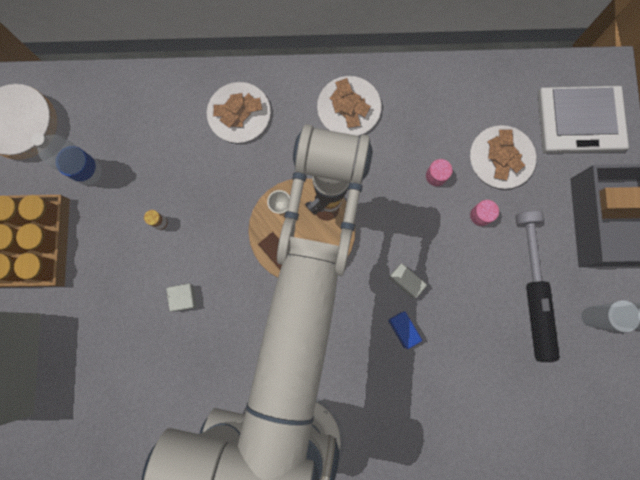

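Scene view: the jar is held upright at (345,238) above the round inlay (346,273), and bowl, pot and disc are unchanged. Correcting and descending part-way.

>>> carry_out(moves="-0.3 0 0.15 0 5;-0.28 0 0.14 0 5;0 1 0 0 5;0 1.4 0 0 5;0 1.4 0 0 5;0 1.2 0 0 5;0 0.5 0 0 5;0 0 0 0 5")

```text
time_s: 7.45
ee_pos: [0.5887, -0.0838, 0.092]
tool_rot: [[0.639, -0.005, 0.769], [-0.769, 0.001, 0.639], [-0.004, -1.0, -0.003]]
contact_force: [-0.5, 0.1, -1.8]
opening: 0.0574
```

>>> carry_out(moves="0 0 0 0 5;0 0 0 0 5;0 0 0 0 5;0 0 0 0 5;0 0 0 0 5;0 0 0 0 5")

```text
time_s: 7.95
ee_pos: [0.5903, -0.0841, 0.0958]
tool_rot: [[0.639, 0.001, 0.769], [-0.769, -0.0, 0.639], [0.001, -1.0, 0.0]]
contact_force: [-0.2, -1.2, -0.9]
opening: 0.0573
```

```bash
python3 -c "
from h import *
plan((.59,-.0848,.0807),-50.2)
c=camera('scene');save(c,'s5.png')
a=c['pixels'];cv2.imwrite('pics/z5.png',cv2.resize(cv2.cvtColor(a[170:320,260:460],cv2.COLOR_RGB2BGR),None,fx=4,fy=4))
plan((.59,-.0848,.0807),-50.2)
"
```

```text
R ok 0.0007683489031287939 zax [0.7688 0.6394 0.0005] now [ 0.5903 -0.0841  0.0958] yaw -50.24979385059247 open 0.05732522181708104 F [-0.1846 -1.2318 -0.88  ] t 7.95
turn rad -0.0008690666400846453  then shift cm (rotated frame) [ 0.0372  1.506  -0.0691] | in current frame [ 0.0363  1.506  -0.0698]
R ok 0.0005869008302721461 zax [0.7688 0.6395 0.0004] now [ 0.5902 -0.084   0.0956] yaw -50.24785777873101 open 0.05711627673734596 F [-0.3042  0.3913 -1.3801] t 8.0
turn rad -0.0008352758115471146  then shift cm (rotated frame) [ 0.0431  1.4939 -0.0658] | in current frame [ 0.0425  1.4939 -0.0664]
```

View pics/z5.png

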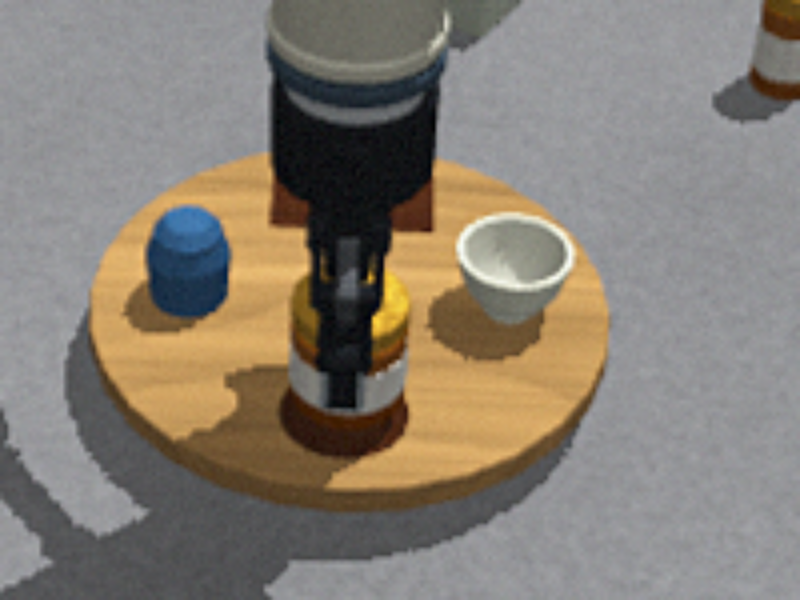

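The jar hangs centred over the round inlay (zoomed 345,410), about 15 mm up. Lowering slowly.

>>> carry_out(moves="0.04 0.2 -0.06 0 5;0 0.25 0 0 5;0 0.25 0 0 5;0 0.25 0 0 5;0 0.2 0 0 5;0 0.1 0 0 5;0 0 0 0 5;0 0 0 0 5")

```text
time_s: 8.67
ee_pos: [0.5899, -0.0847, 0.0827]
tool_rot: [[0.639, -0.0, 0.769], [-0.769, 0.0, 0.639], [-0.0, -1.0, -0.0]]
contact_force: [-1.0, -0.7, -1.5]
opening: 0.0574
```

>>> carry_out(moves="0 0 0 0 5;0 0 0 0 5;0 0 0 0 5;0 0 0 0 5")

```text
time_s: 9.0
ee_pos: [0.5899, -0.0847, 0.0829]
tool_rot: [[0.64, 0.0, 0.769], [-0.769, -0.0, 0.64], [0.0, -1.0, 0.0]]
contact_force: [0.2, -0.3, -1.5]
opening: 0.057
```

>>> carry_out(moves="0 0.05 0 0 5;0 0 0 0 5;0 0.05 0 0 5;0 0 0 0 5;0 0 0 0 5")

```text
time_s: 9.42
ee_pos: [0.5898, -0.0847, 0.0817]
tool_rot: [[0.639, -0.0, 0.769], [-0.769, 0.0, 0.639], [-0.0, -1.0, -0.0]]
contact_force: [0.2, 0.4, -1.0]
opening: 0.0567
```

```bash
python3 -c "
from h import *
plan((.59,-.0848,.0807),-50.2)
"
```

```text
R ok 0.00011697558097885579 zax [ 0.7688  0.6395 -0.0001] now [ 0.5898 -0.0847  0.0817] yaw -50.24755302414395 open 0.056737416008482415 F [ 0.1603  0.3952 -0.9902] t 9.4167
turn rad -0.000829956840592311  then shift cm (rotated frame) [0.0174 0.1005 0.0069] | in current frame [0.0174 0.1005 0.007 ]
```

>>> carry_out(moves="0 0.05 0 0 5;0 0 0 0 5;0 0 0 0 5;0 0.04 0 0 5;0 0 0 0 5;0 0 0 0 5;0 0 0 0 5")

```text
time_s: 10.0
ee_pos: [0.5899, -0.0847, 0.0808]
tool_rot: [[0.639, -0.0, 0.769], [-0.769, 0.0, 0.639], [-0.0, -1.0, -0.0]]
contact_force: [0.0, -0.3, -1.8]
opening: 0.057
```

>>> carry_out(moves="0 0.04 0 0 5;0 0 0 0 5;0 0 0 0 5;0 0.04 0 0 5;0 0 0 0 5;0 0 0 0 5;0 0 0 0 5")

```text
time_s: 10.58
ee_pos: [0.59, -0.0847, 0.0806]
tool_rot: [[0.639, 0.001, 0.769], [-0.769, -0.0, 0.639], [0.0, -1.0, 0.0]]
contact_force: [-0.6, 0.7, 4.0]
opening: 0.0572
```

Contact: the force rose from −1.5 to +4 N. Releasing.

>>> carry_out(moves="0 -0.02 0 0 5;0 0 0 0 5.9;0 0 0 0 6.2;0 0 0 0 6.6;0 0 0 0 7;0 0 0 0 7.2;0 0 0 0 7.2")

```text
time_s: 11.17
ee_pos: [0.5899, -0.0847, 0.0802]
tool_rot: [[0.639, -0.0, 0.769], [-0.769, 0.0, 0.639], [-0.0, -1.0, -0.0]]
contact_force: [0.1, -0.2, 0.5]
opening: 0.0723
```

```bash
python3 -c "
from h import *
plan((.59,-.0848,.0807),-50.2)
c=camera('scene');save(c,'s6.png')
a=c['pixels'];cv2.imwrite('pics/z6.png',cv2.resize(cv2.cvtColor(a[170:320,260:460],cv2.COLOR_RGB2BGR),None,fx=4,fy=4))
"
```

```text
R ok 9.568279426988845e-05 zax [ 0.7688  0.6394 -0.0001] now [ 0.5899 -0.0847  0.0802] yaw -50.25045941679562 open 0.07231404917842943 F [ 0.0513 -0.2436  0.4879] t 11.1667
turn rad -0.0008806829617196693  then shift cm (rotated frame) [ 0.0126 -0.0536  0.0063] | in current frame [ 0.0126 -0.0536  0.0063]
```

View pics/z6.png

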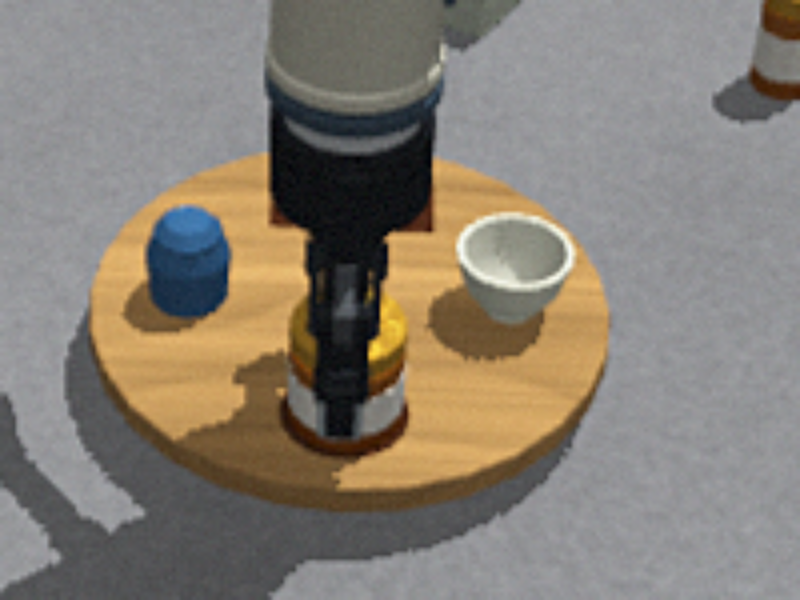

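The jar stands on the inlay (zoomed 345,430), and bowl and pot are unmoved. Lifting straight up, slowly at first.

>>> carry_out(moves="0 -0.3 0 0 7.2;0 -0.7 0 0 7.2;0 -1.5 0 0 7.2;0 -2 0 0 7.2;0 -2.5 0 0 8;0 -2.5 0 0 8.54;0 -2 0 0 8.54;0 -1 0 0 8.54")

```text
time_s: 11.88
ee_pos: [0.5908, -0.0849, 0.2099]
tool_rot: [[0.639, 0.006, 0.769], [-0.769, -0.001, 0.639], [0.005, -1.0, 0.004]]
contact_force: [-0.4, 0.1, 0.5]
opening: 0.0854
```

```bash
python3 -c "
from h import *
plan((.3957,-.288,.16),-39.6)
"
```

```text
R ok 0.005670448520029124 zax [0.7688 0.6395 0.0036] now [ 0.5908 -0.0849  0.2099] yaw -50.24872122867085 open 0.08535967686384628 F [-0.4072  0.0943  0.4691] t 11.8833
turn rad -0.18585524656732236  then shift cm (rotated frame) [ -2.0849   4.992  -28.0848] | in current frame [  3.1182   4.9045 -28.0043]
```

>>> carry_out(moves="0 0 0 -0.09 8.54;0 0 0 -0.093 8.54;-0.2 0 -2.8 0 8.54;-0.3 0 -3.8 0 8.54;-0.3 0 -3.8 0 8.54;-0.3 0 -3.8 0 8.54;-0.3 0 -3.8 0 8.54;-0.3 0 -3.8 0 8.54")

```text
time_s: 12.55
ee_pos: [0.4359, -0.2422, 0.2051]
tool_rot: [[0.769, -0.0, 0.639], [-0.639, 0.0, 0.769], [-0.0, -1.0, -0.0]]
contact_force: [0.8, -1.0, 0.3]
opening: 0.0856
```

>>> carry_out(moves="-0.3 1 -3 0 8.54;-0.1 1.5 -2 0 8.54;0 1.5 -1 0 8.54;0 1 0 0 8.54;0 0 0 0 8.54;0 0 0 0 8.54;0 0 0 0 8.54;0 0 0 0 8.54")

```text
time_s: 13.22
ee_pos: [0.3969, -0.2846, 0.1564]
tool_rot: [[0.77, 0.001, 0.638], [-0.638, -0.001, 0.77], [0.002, -1.0, 0.0]]
contact_force: [-0.3, -0.4, 0.1]
opening: 0.0852
```

```bash
python3 -c "
from h import *
plan((.3957,-.288,.035),-39.8)
vs=[]
for n in ('top','scene'):
  c=camera(n);save(c,n+'7.png')
  a=c['pixels'];g=c['pixels'].astype(int).sum(2)
  for k,p in (('oblong',(.4802,.0471,.04)),):
        u,v=proj(c,p).astype(int);w=26
        sub=np.zeros(g.shape,np.uint8);R=c['pixels'].astype(int)
        sub[v-w:v+w,u-w:u+w]=(g[v-w:v+w,u-w:u+w]<210)&((R[...,0]>R[...,2]+5)[v-w:v+w,u-w:u+w])
        nn,lab,st,ce=cv2.connectedComponentsWithStats(sub)
        i=1+np.argmax(st[1:,4]);cc=(lab==i)
        q=np.argwhere(cc)[:,::-1];X=np.array([ray(c,t,.04)[:2] for t in q])
        r=cv2.minAreaRect(np.float32(X*1000));print(n,k,st[i],'centroid',X.mean(0),'rect',r)
  d=pick(c,'jar_center',proj(c,(.59,-.0848,.071)));print(d['p'],d['extent'])
  try: print(fit('jar',[(c,d['pixels'])],.59,-.0848,z0=.04))
  except Exception as e: print(e)
  vs.append((c,d['pixels']))
print(fit('jar',vs,.59,-.0848,z0=.04))
"
```

```text
R ok 0.0013895727674921924 zax [0.6385 0.7697 0.0002] now [ 0.3969 -0.2846  0.1564] yaw -39.67670720016329 open 0.08517765938821692 F [-0.3375 -0.4085  0.115 ] t 13.2167
turn rad 0.0021518653011528225  then shift cm (rotated frame) [ 0.1246 12.1436 -0.3396] | in current frame [ 0.1035 12.1437 -0.3418]
top oblong [259 233  35  36 539] centroid [0.4793 0.0478] rect ((479.2925720214844, 48.32859802246094), (85.91270446777344, 46.33966064453125), 40.33793640136719)
0.71 [328.0, 205.1, 19.7, 24.0]
(array([ 0.5907, -0.0851]), np.float64(0.0552129731216574))
scene oblong [328 213  40  15 537] centroid [0.4811 0.0472] rect ((480.50958251953125, 46.898033142089844), (88.64392852783203, 49.46589660644531), 39.12527084350586)
0.66 [346.2, 262.8, 28.8, 38.5]
(array([ 0.5901, -0.0845]), np.float64(0.04410822635533722))
(array([ 0.5904, -0.0848]), np.float64(0.04856114319907845))
```

View pics/scene7.png

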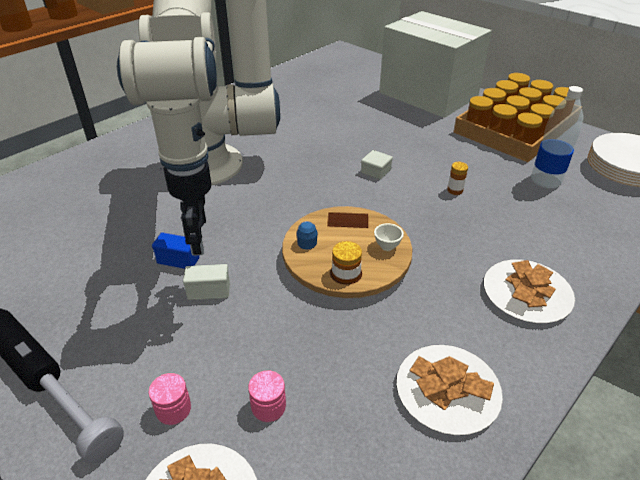

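View pics/top7.png

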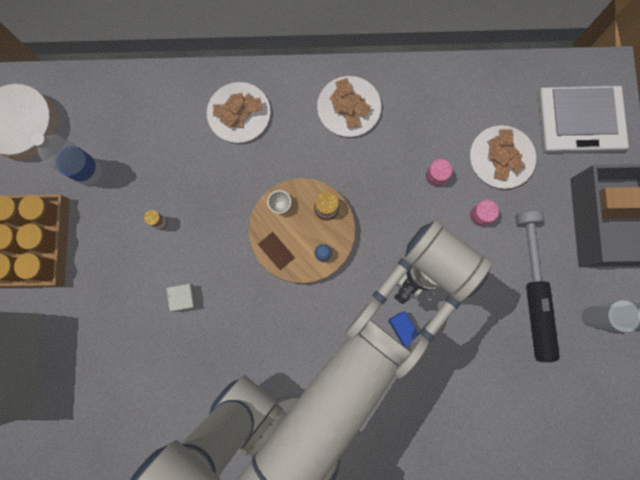

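The jar stands on its inlay (346,262 in scene), fitted at (0.590,−0.085), and the oblong inlay hasn't moved. Descending over the white tin, clear of the blue one.

>>> carry_out(moves="0.1 0 -0.3 0 8.54;0 1 0 0 8.54;0 2 0 0 8.54;0 2 0 0 8.54;0 1.5 0 0 8.54;0 0.5 0 0 8.54;0 0 0 0 8.54;0 0 0 0 8.54")

```text
time_s: 14.08
ee_pos: [0.3947, -0.288, 0.0854]
tool_rot: [[0.769, -0.0, 0.64], [-0.64, 0.0, 0.769], [-0.0, -1.0, -0.0]]
contact_force: [-0.5, 0.3, -0.2]
opening: 0.0854
```

```bash
python3 -c "
from h import *
plan((.3957,-.288,.036),-39.8)
c=camera('scene');save(c,'s8.png')
a=c['pixels'];cv2.imwrite('pics/z8.png',cv2.resize(cv2.cvtColor(a[170:320,110:310],cv2.COLOR_RGB2BGR),None,fx=4,fy=4))
"
```

```text
R ok 0.000105797197113456 zax [ 0.6397  0.7686 -0.    ] now [ 0.3947 -0.288   0.0854] yaw -39.76873168752987 open 0.0854321039370933 F [-0.5172  0.2866 -0.2094] t 14.0833
turn rad 0.0005457350041462095  then shift cm (rotated frame) [0.072  4.9408 0.0624] | in current frame [0.0726 4.9408 0.0624]
```

View pics/z8.png

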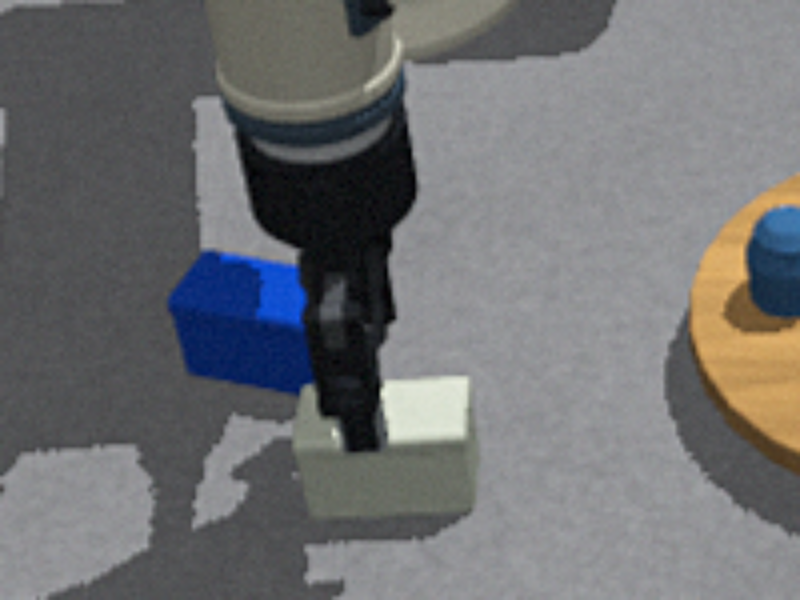

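```bash
python3 -c "
from h import *
c=camera('scene')
for p in [(.3947+.769*.046,-.288-.64*.046,.0604),(.3957,-.288,.056)]+list(pts('tin',.3957,-.288,.876)): print(p,(proj(c,p)-[110,170])*4)
"
```

```text
(0.430074, -0.31744, 0.0604) [371.3153 463.9531]
(0.3957, -0.288, 0.056) [378.2618 405.1183]
[ 0.4057 -0.2417  0.    ] [475.992  446.6275]
[ 0.4395 -0.2698  0.    ] [474.9305 507.9358]
[ 0.3857 -0.3343  0.    ] [307.126 521.967]
[ 0.3519 -0.3062  0.    ] [313.2168 459.8435]
[ 0.4057 -0.2417  0.056 ] [464.1441 368.3906]
[ 0.4395 -0.2698  0.056 ] [462.6712 429.3   ]
[ 0.3857 -0.3343  0.056 ] [289.049  443.2703]
[ 0.3519 -0.3062  0.056 ] [295.9004 381.5233]
```

>>> carry_out(moves="0.07 0 0.06 0 8.54;0 0.7 0 0 8.54;0 1 0 0 8.54;0 1.2 0 0 8.54;0 1 0 0 8.54;0 0.6 0 0 8.54;0 0.3 0 0 8.54;0 0 0 0 8.54")

```text
time_s: 14.85
ee_pos: [0.3951, -0.2874, 0.0358]
tool_rot: [[0.769, -0.002, 0.64], [-0.64, 0.002, 0.769], [-0.002, -1.0, 0.0]]
contact_force: [-0.6, 0.1, 0.0]
opening: 0.0853
```

```bash
python3 -c "
from h import *
plan((.3957,-.288,.036),-39.8)
c=camera('scene');save(c,'s9.png')
a=c['pixels'];cv2.imwrite('pics/z9.png',cv2.resize(cv2.cvtColor(a[170:320,110:310],cv2.COLOR_RGB2BGR),None,fx=4,fy=4))
"
```

```text
R ok 0.0018042330263084141 zax [0.6396 0.7687 0.    ] now [ 0.3951 -0.2874  0.0358] yaw -39.76214460180031 open 0.08526965891443608 F [-0.5991  0.1461  0.0146] t 14.85
turn rad 0.0006607013382382266  then shift cm (rotated frame) [ 0.0811 -0.0152 -0.0071] | in current frame [ 0.0811 -0.0154 -0.0071]
```

View pics/z9.png

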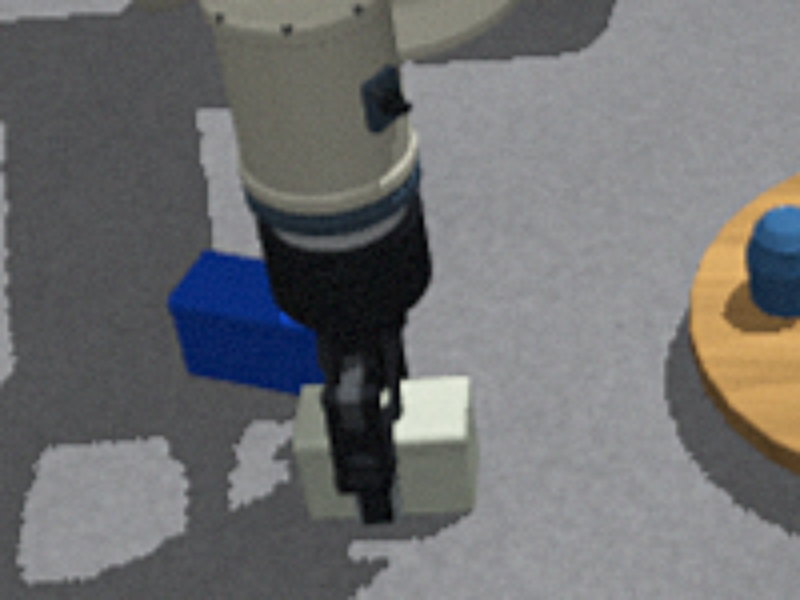

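The fingers straddle the white tin (zoomed 385,450) and the blue one is clear. Closing.

>>> carry_out(moves="0.08 0 0.1 0 8.54;0 0 0 0 7;0 0 0 0 6;0 0 0 0 5;0 0 0 0 4.2;0 0 0 0 3.6;0 0 0 0 3.6;0 0 0 0 3.6", grip_force=35)

```text
time_s: 15.57
ee_pos: [0.3972, -0.2879, 0.0379]
tool_rot: [[0.769, 0.001, 0.64], [-0.64, -0.001, 0.769], [0.001, -1.0, 0.0]]
contact_force: [0.1, -0.0, 3.5]
opening: 0.0439
```

>>> carry_out(moves="0 0 0 0 3.6;0 0 0 0 3.6;0 0 0 0 3.6")

```text
time_s: 15.82
ee_pos: [0.3972, -0.2879, 0.0378]
tool_rot: [[0.769, 0.001, 0.64], [-0.64, -0.001, 0.769], [0.001, -1.0, -0.0]]
contact_force: [-0.4, 0.2, 5.2]
opening: 0.0438
```

```bash
python3 -c "
from h import *
plan((.4802,.0471,.15),-50.2)
c=camera('scene');save(c,'s10.png')
a=c['pixels'];cv2.imwrite('pics/z10.png',cv2.resize(cv2.cvtColor(a[170:320,110:310],cv2.COLOR_RGB2BGR),None,fx=4,fy=4))
"
```

```text
R ok 0.0007265481498058161 zax [ 0.6396  0.7687 -0.    ] now [ 0.3972 -0.2879  0.0378] yaw -39.76271862426734 open 0.0438462416319853 F [-0.3607  0.2287  5.2269] t 15.8167
turn rad 0.18216492496361816  then shift cm (rotated frame) [-20.4247 -11.2164  27.8192] | in current frame [-15.0361 -11.2322  31.0587]
```

View pics/z10.png

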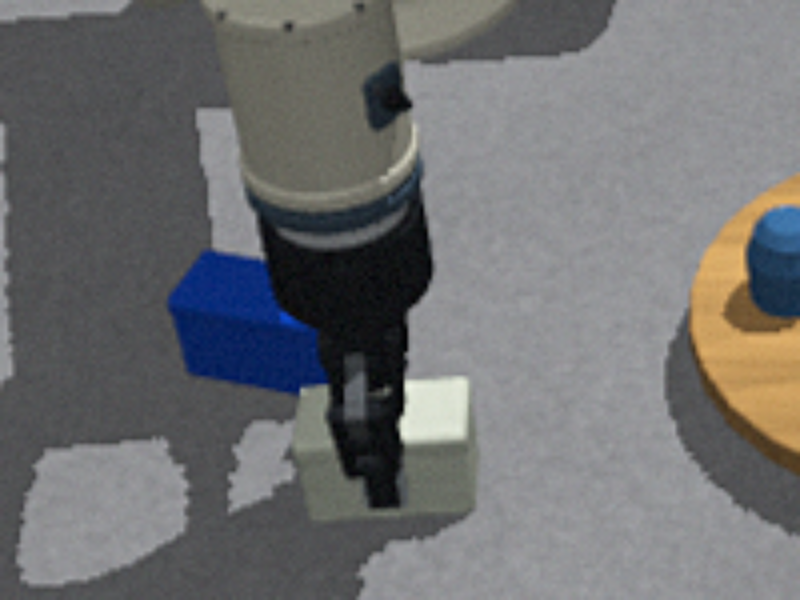

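Tin gripped (opening 43.8 mm). Lift, turn, carry.

>>> carry_out(moves="0 -0.5 0 0 3.6;0 -1 0 0 3.6;0 -1.5 0 0 3.6;0 -2.2 0 0 3.6;0 -2.2 0 0 3.6;0 -2.2 0 0 3.6;0 -1.5 0 0 3.6;0 -0.5 0 0 3.6")

```text
time_s: 16.53
ee_pos: [0.3976, -0.2882, 0.1566]
tool_rot: [[0.769, 0.003, 0.64], [-0.64, -0.003, 0.769], [0.004, -1.0, -0.0]]
contact_force: [-0.4, -0.6, -1.5]
opening: 0.0436
```

>>> carry_out(moves="0 0 0 0.06 3.6;0 0 0 0.062 3.6;0 0 0 0.06 3.6;-0.9 0 1.2 0 3.6;-1.5 0 2 0 3.6;-2 0 2.7 0 3.6;-2 0 2.7 0 3.6;-2 0 2.7 0 3.6")

```text
time_s: 17.2
ee_pos: [0.4295, -0.1494, 0.1522]
tool_rot: [[0.639, -0.002, 0.769], [-0.769, 0.001, 0.639], [-0.002, -1.0, -0.001]]
contact_force: [0.6, 0.7, -2.1]
opening: 0.0439
```

>>> carry_out(moves="-2 0 2.7 0 3.6;-2 0 2.7 0 3.6;-2 0 2.7 0 3.6;-2 0 2.7 0 3.6;-1.5 0 2 0 3.6;-1 0 1.4 0 3.6;-0.6 0 0.8 0 3.6;-0.3 0 0.4 0 3.6")

```text
time_s: 17.87
ee_pos: [0.475, 0.0365, 0.1524]
tool_rot: [[0.642, -0.002, 0.767], [-0.767, 0.0, 0.642], [-0.001, -1.0, -0.001]]
contact_force: [0.0, -0.4, -2.3]
opening: 0.0441
```

```bash
python3 -c "
from h import *
plan((.4802,.0471,.0778),-50.2)"
```

```text
R ok 0.0017266627202128023 zax [ 0.7671  0.6415 -0.0013] now [0.475  0.0365 0.1524] yaw -50.092772485806016 open 0.04410070156621841 F [ 0.0139 -0.4089 -2.2757] t 17.8667
turn rad 0.0018714731714141492  then shift cm (rotated frame) [-0.4792  7.4597  1.0765] | in current frame [-0.4685  7.4589  1.0869]
```

>>> carry_out(moves="-0.2 0 0.4 0 3.6;-0.15 0 0.4 0 3.6;-0.1 0 0.2 0 3.6;0 0 0 0 3.6;0 0 0 0 3.6;0 0 0 0 3.6;0 0 0 0 3.6")

```text
time_s: 18.45
ee_pos: [0.4801, 0.0448, 0.1533]
tool_rot: [[0.64, 0.0, 0.769], [-0.769, -0.0, 0.64], [0.0, -1.0, -0.0]]
contact_force: [1.0, -0.6, -1.7]
opening: 0.0438
```

```bash
python3 -c "
from h import *
plan((.4802,.0471,.0778),-50.2)
c=camera('scene');save(c,'s11.png')
a=c['pixels'];cv2.imwrite('pics/z11.png',cv2.resize(cv2.cvtColor(a[150:300,260:460],cv2.COLOR_RGB2BGR),None,fx=4,fy=4))
c=camera('top');save(c,'t11.png')
a=c['pixels'];cv2.imwrite('pics/zt11.png',cv2.resize(cv2.cvtColor(a[160:310,210:410],cv2.COLOR_RGB2BGR),None,fx=4,fy=4))
"
```

```text
R ok 9.051656810532855e-05 zax [ 0.7686  0.6397 -0.    ] now [0.4801 0.0448 0.1533] yaw -50.22807480267672 open 0.04383310341350718 F [ 1.0023 -0.5671 -1.7017] t 18.45
turn rad -0.0004899977435563556  then shift cm (rotated frame) [-0.1641  7.551   0.1558] | in current frame [-0.1649  7.551   0.1559]
```

View pics/z11.png

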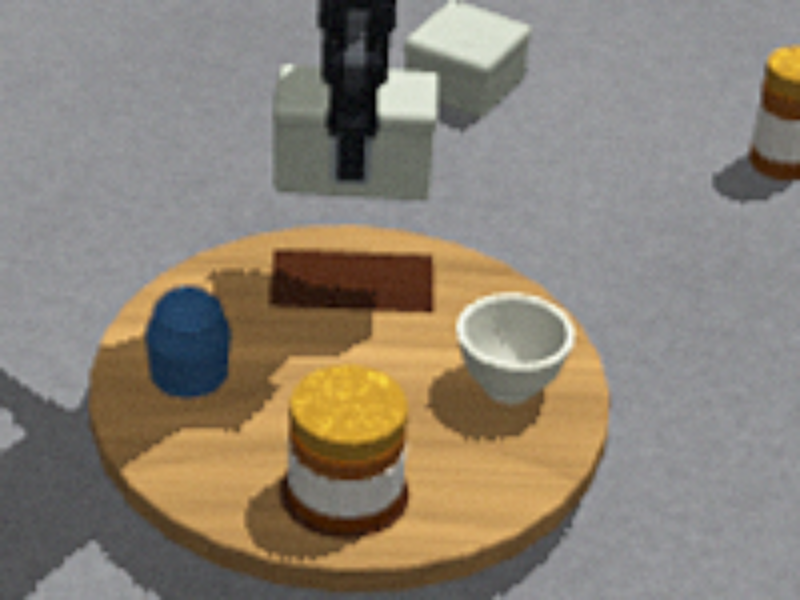

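View pics/zt11.png

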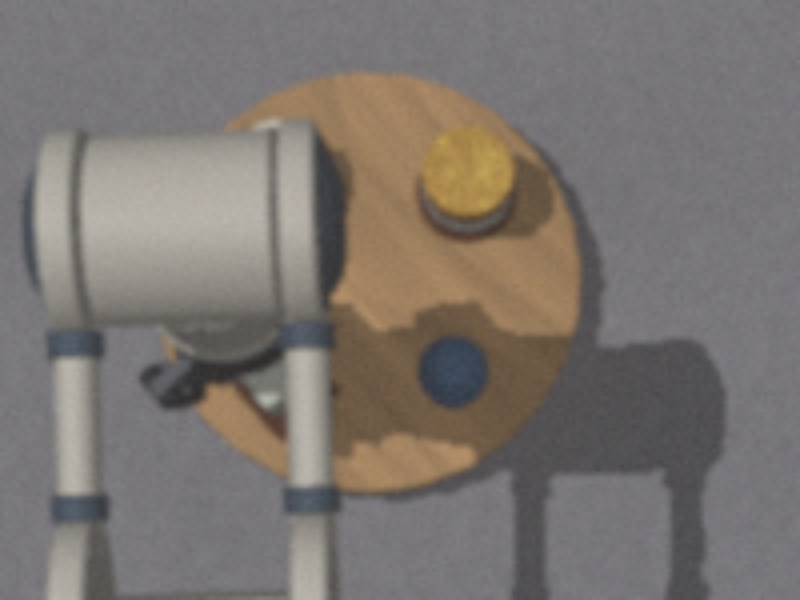

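The tin is held upright over the oblong inlay (zoomed 352,280) and nothing else has moved. Lowering.

>>> carry_out(moves="-0.16 0 0.15 0 3.6;0 0.8 0 0 3.6;0 1.3 0 0 3.6;0 1.4 0 0 3.6;0 1.2 0 0 3.6;0 0.9 0 0 3.6;0 0.5 0 0 3.6;0 0.3 0 0 3.6")

```text
time_s: 19.22
ee_pos: [0.4797, 0.0474, 0.0879]
tool_rot: [[0.64, -0.002, 0.768], [-0.768, -0.0, 0.64], [-0.001, -1.0, -0.001]]
contact_force: [-0.1, 0.4, -1.1]
opening: 0.0437
```

>>> carry_out(moves="0 0.2 0 0 3.6;0 0.2 0 0 3.6;0 0.1 0 0 3.6;0 0 0 0 3.6;0 0 0 0 3.6;0 0 0 0 3.6")

```text
time_s: 19.72
ee_pos: [0.4805, 0.0474, 0.0847]
tool_rot: [[0.64, 0.001, 0.768], [-0.768, 0.0, 0.64], [0.0, -1.0, 0.001]]
contact_force: [-0.0, -0.2, -2.4]
opening: 0.0441
```

```bash
python3 -c "
from h import *
plan((.4802,.0471,.0778),-50.2)
c=camera('scene');save(c,'s12.png')
s=sense();h=s['ee_pos'][2]-.0378
a=cv2.cvtColor(c['pixels'],cv2.COLOR_RGB2BGR)[150:300,260:460];z=cv2.resize(a,None,fx=4,fy=4);cv2.imwrite('pics/z12.png',z)
print('base',h)
d=silhouettes(c,'tin_center')
for e in d: print(e['p'],e['extent'])
e=pick(c,'tin_center',proj(c,(.48,.047,.068)))
print(fit('tin',[(c,e['pixels'])],.48,.047,(.6,.7,.8),z0=h))
"
```

```text
R ok 0.0007646478351526646 zax [0.7682 0.6402 0.0006] now [0.4805 0.0474 0.0847] yaw -50.189920584317235 open 0.044147795108320564 F [-0.035  -0.1603 -2.4369] t 19.7167
turn rad 0.00017591899034144498  then shift cm (rotated frame) [ 0.0092  0.6904 -0.0414] | in current frame [ 0.0089  0.6904 -0.0418]
base 0.04687123577248954
0.96 [349.9, 207.8, 38.1, 29.7]
0.91 [174.9, 247.9, 49.8, 34.9]
(array([0.479 , 0.0482, 0.66  ]), np.float64(0.46020308499664797))
```

View pics/z12.png

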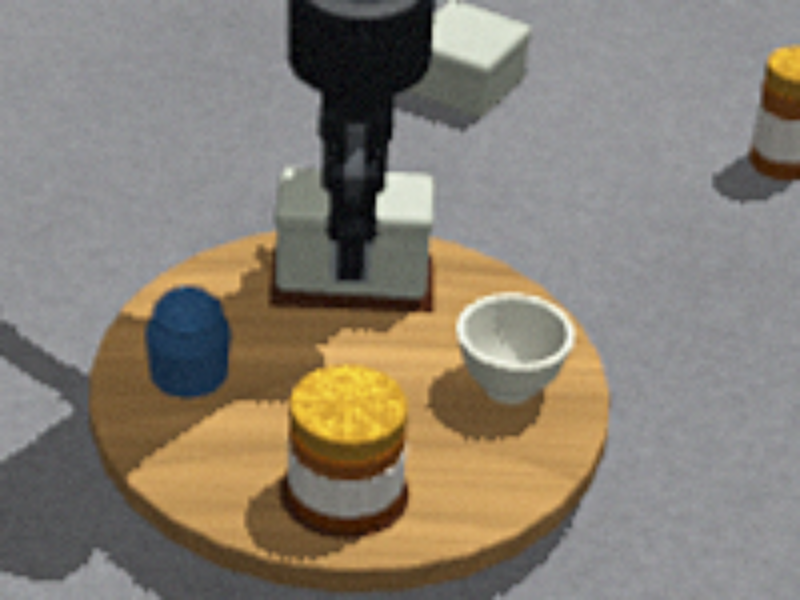

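The tin's lower edge (zoomed 278–429, 298) lies parallel to and centred in the inlay edge (271–433) to about 1 mm. Lowering slowly.

>>> carry_out(moves="0 0.1 -0.03 0 3.6;0 0.15 0 0 3.6;0 0.15 0 0 3.6;0 0.1 0 0 3.6;0 0.05 0 0 3.6;0 0 0 0 3.6;0 0 0 0 3.6;0 0 0 0 3.6")

```text
time_s: 20.53
ee_pos: [0.48, 0.0472, 0.0789]
tool_rot: [[0.64, 0.0, 0.768], [-0.768, 0.0, 0.64], [0.0, -1.0, 0.0]]
contact_force: [0.6, 0.6, -2.2]
opening: 0.0436
```

>>> carry_out(moves="0 0.05 0 0 3.6;0 0 0 0 3.6;0 0 0 0 3.6;0 0.04 0 0 3.6;0 0 0 0 3.6;0 0 0 0 3.6;0 0 0 0 3.6")

```text
time_s: 21.12
ee_pos: [0.48, 0.0472, 0.0779]
tool_rot: [[0.64, -0.0, 0.768], [-0.768, 0.0, 0.64], [-0.0, -1.0, -0.0]]
contact_force: [-0.1, 0.1, -1.3]
opening: 0.0438
```

>>> carry_out(moves="0 0.04 0 0 3.6;0 0 0 0 3.6;0 0 0 0 3.6;0 0 0 0 3.6")

```text
time_s: 21.45
ee_pos: [0.4801, 0.0473, 0.0779]
tool_rot: [[0.64, 0.0, 0.768], [-0.768, 0.0, 0.64], [0.0, -1.0, 0.0]]
contact_force: [-1.5, 0.2, 1.4]
opening: 0.0437
```

Contact (−2 → +1.4 N). Releasing.

>>> carry_out(moves="0 0.01 0 0 3.6;0 0 0 0 3.6;0 0 0 0 4.6;0 0 0 0 5;0 0 0 0 5.5;0 0 0 0 6;0 0 0 0 6.2;0 0 0 0 6.2")

```text
time_s: 22.12
ee_pos: [0.48, 0.0472, 0.0773]
tool_rot: [[0.64, -0.0, 0.768], [-0.768, -0.0, 0.64], [-0.0, -1.0, -0.0]]
contact_force: [0.6, 0.3, -0.5]
opening: 0.0617
```

```bash
python3 -c "
from h import *
plan((.4802,.0471,.0778),-50.2)
c=camera('scene')
a=cv2.cvtColor(c['pixels'],cv2.COLOR_RGB2BGR)[150:300,260:460];z=cv2.resize(a,None,fx=4,fy=4);cv2.imwrite('pics/z13.png',z)"
```

```text
R ok 0.00012566799935868122 zax [ 0.7682  0.6403 -0.0001] now [0.48   0.0472 0.0773] yaw -50.189432498152314 open 0.061722278434815356 F [ 0.6312  0.3251 -0.4579] t 22.1167
turn rad 0.0001844377009527527  then shift cm (rotated frame) [ 0.0248 -0.0532  0.0093] | in current frame [ 0.0248 -0.0532  0.0093]
```

View pics/z13.png

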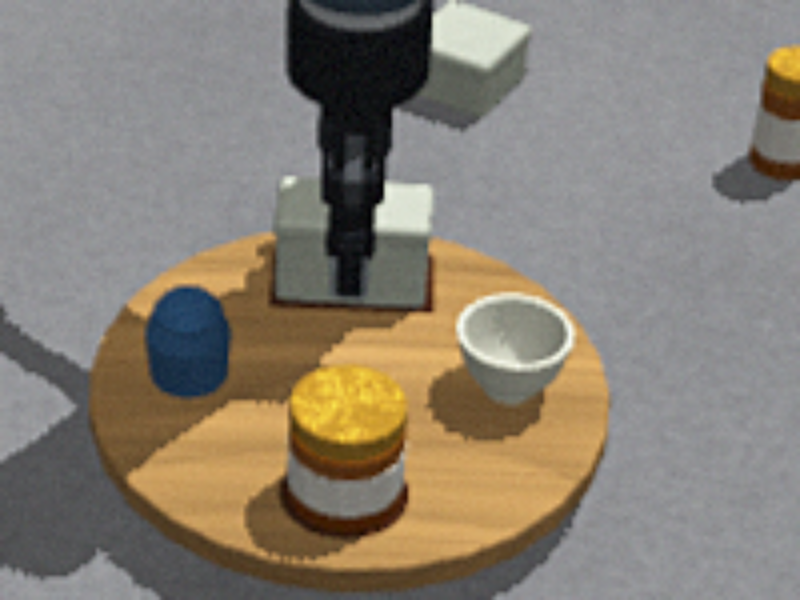

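The tin stands in its inlay with an even dark rim (zoomed 271–433, bottom 308), and the disc hasn't moved. Retracting.

>>> carry_out(moves="0 -0.3 0 0 6.2;0 -0.7 0 0 6.2;0 -1.5 0 0 6.2;0 -2.5 0 0 6.2;0 -3 0 0 6.2;0 -3 0 0 6.2;0 -3 0 0 6.2;0 -1 0 0 6.2")

```text
time_s: 22.83
ee_pos: [0.4812, 0.0473, 0.2336]
tool_rot: [[0.64, 0.008, 0.768], [-0.768, 0.0, 0.64], [0.005, -1.0, 0.006]]
contact_force: [0.9, -0.8, 0.9]
opening: 0.0619
```

>>> carry_out(moves="1.5 0 -2 0 6.2;2 0 -2.7 0 6.2;2 0 -2.7 0 6.2;2 0 -2.7 0 6.2;2 0 -2.7 0 6.2;2 0 -2.7 0 6.2;1.5 0 -2 0 6.2;1 0 -1 0 6.2")

```text
time_s: 23.5
ee_pos: [0.4264, -0.1812, 0.2273]
tool_rot: [[0.638, -0.0, 0.77], [-0.77, -0.001, 0.638], [0.0, -1.0, -0.001]]
contact_force: [0.4, 0.9, -0.3]
opening: 0.0619
```

>>> carry_out(moves="0 0 0 0 6.2;0 0 0 0 6.2;0 0 0 0 6.2;0 0 0 0 6.2;0 0 0 0 6.2")

```text
time_s: 23.92
ee_pos: [0.4278, -0.1778, 0.2274]
tool_rot: [[0.642, 0.0, 0.767], [-0.767, 0.0, 0.642], [-0.0, -1.0, 0.0]]
contact_force: [0.3, -0.4, -0.3]
opening: 0.0622
```

```bash
python3 -c "
from h import *
J=[];T=[]
for n in ('top','scene'):
  c=camera(n);save(c,n+'14.png')
  a=cv2.cvtColor(c['pixels'],cv2.COLOR_RGB2BGR);a=a[160:310,210:410] if n=='top' else a[150:300,260:460]
  cv2.imwrite('pics/z14%s.png'%n,cv2.resize(a,None,fx=4,fy=4))
  d=pick(c,'jar_center',proj(c,(.59,-.0848,.071)));J.append((c,d['pixels']))
  e=pick(c,'tin_center',proj(c,(.4802,.0471,.068)));T.append((c,e['pixels']))
  print(n,fit('jar',J[-1:],.59,-.0848,z0=.04),fit('tin',T[-1:],.48,.047,(.7,),z0=.04))
print(fit('jar',J,.59,-.0848,z0=.04),fit('tin',T,.48,.047,(.7,),z0=.04))
"
```

```text
top (array([ 0.5894, -0.0855]), np.float64(0.01573045869931683)) (array([0.4794, 0.0462, 0.6677]), np.float64(0.026281610383095677))
scene (array([ 0.588 , -0.0822]), np.float64(0.06240826948035604)) (array([0.4805, 0.0472, 0.6098]), np.float64(0.05468565968622909))
(array([ 0.5899, -0.085 ]), np.float64(0.05262484813044733)) (array([0.4799, 0.0467, 0.6611]), np.float64(0.048843422154114156))
```

View pics/z14scene.png

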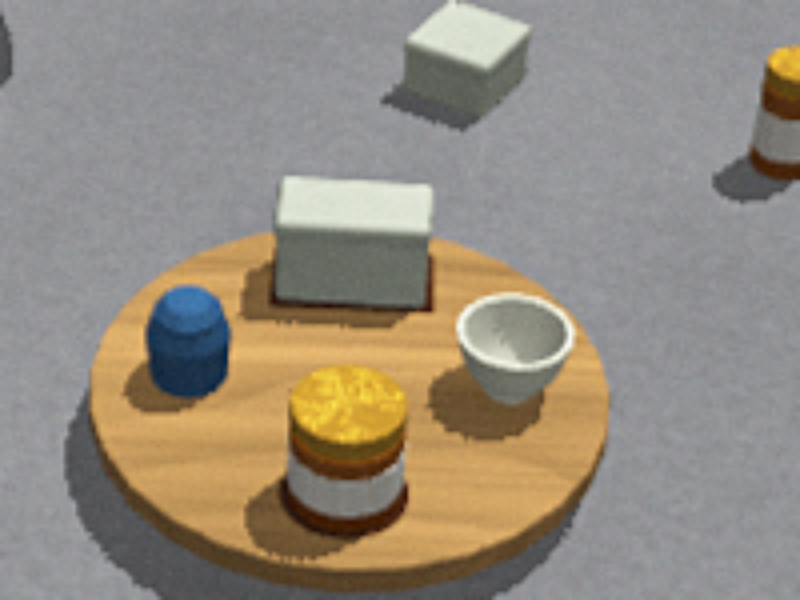

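View pics/z14top.png

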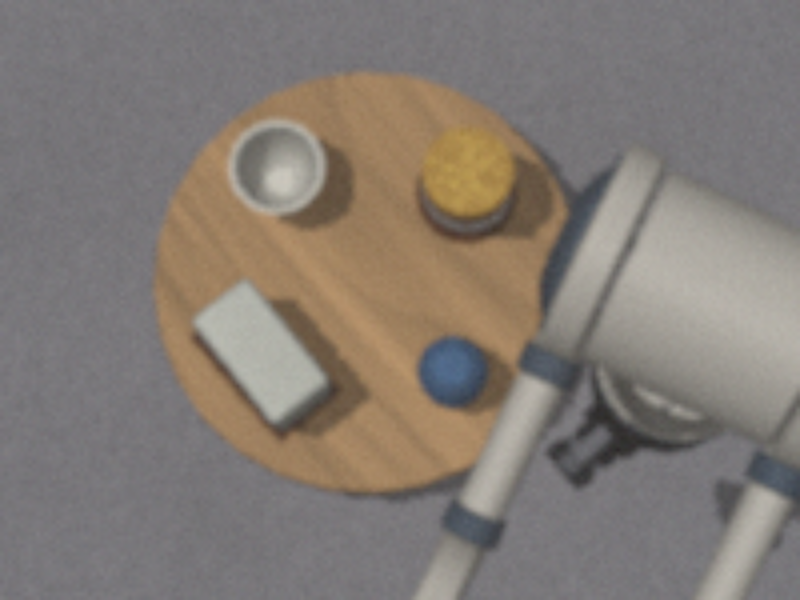

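Both pieces stand upright inside their inlays (scene zoom: jar 347,450 and tin 353,245). The gripper is clear and the disc looks unturned, so I'm handing the job in.

```bash
python3 -c "
from h import *
print(close_job())"
```

```text
the job is handed in; nothing more can be done
None
```

The job is done and handed in at about 24 s of the 72 s allowed. The squat amber jar stands on the round inlay and the white oblong tin stands on the oblong inlay. I placed the jar first, then the tin. Each was lowered until the force showed contact, then let go and left by lifting straight up.

**Positions:** the last two-camera fit put the jar at (0.590, −0.085), against the inlay at (0.590, −0.085). It put the tin at (0.480, 0.047), against (0.480, 0.047).

**Turntable:** pictures before and after show the disc, bowl and pot unmoved. The pink jars and the blue tin were not touched.

**Checks that disagreed:**
- **Tin angle:** the fits gave 35° (scene camera) and 38° (top camera), against about 39.8° for the inlay. The gripper let go at 39.8° and the rim of inlay round the tin looks even, so I put this down to rough silhouettes.
- **Jar position:** the scene camera alone put the jar about 3 mm off. The top camera and the combined fit agree with the inlay to within about 1 mm.

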